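Prop the drying cabinet's door on the third hole of its stay

TASK

The glassware in the drying cabinet must dry slowly with the door ajar, but the sprung door shuts itself. Draw the door open and drop the third (middle) of the five holes in its steel stay over the peg on the cabinet's roof, pressed fully home so that the stay lies flat and holds the door by itself, then let go. Feel for the peg gently, without bearing hard on it with the stay, and leave the other things where they are.

Things in the scene. Friction and masses are not known exactly. Their poses are not given: they have to be found in the camera images.
- cabinet: white bench-top drying cabinet, 220 deep (x) x 270 wide (y) x 185 mm high, fixed. Origin under its centre; +x points from its front to its back, z up. The roof is at z = 185 mm. A 5.5 mm high rubber strip on the roof (x = -12 mm, 170 mm long in y) carries the lying arm.
- door (a joint): opening angle of the cabinet's windowed door, rad: 0 shut, grows as its right (-y) edge swings out to the robot, at most 1.4. Door 262 mm wide, 139 high, 16 thick; upright hinge axis at x = -118, y = +128 mm of the cabinet's frame (left front corner). A spring draws it shut with 0.13 to 0.2 N m (1 to 1.5 N at the arm's pivot).
- door_handle (a point): upright 9 mm bar handle near the door's free edge, 32 mm off the door's middle plane; the point lies 15 mm below the bar's top. The door need not be moved by it: it also follows when the arm is moved by its knob.
- stay_arm: perforated steel stay arm, 231 x 22 x 4 mm, 140 g, lying level 6 mm over the roof beside the peg. Origin at its underside on its pivot on the door's top (150 mm from the hinge axis, in the door's middle plane); x runs along the arm to its free end. It swings sideways and tips up (to 0.9 rad) freely about the pivot; tipped right down it is level, its underside 191 mm over the bench.
- third_hole (a point): centre of the arm's third (middle) hole, at the underside, 145 mm from the pivot. Five 9.5 mm holes lie on the arm's middle line, 105, 125, 145, 165 and 185 mm from the pivot.
- stay_knob (a point): centre of the gripping part of the upright black finger knob on the arm's free end, 209 mm from the pivot: 18 mm diameter, 24 mm high; the point is 27 mm above the arm's underside and 13 mm below the knob's top. Moving the knob moves arm and door together.
- peg_bracket: slotted steel bracket, 70 x 26 x 2.5 mm, on the roof at x = -55, y = +50 mm of the cabinet's frame. Origin at the slot's middle, on the roof; axes as the cabinet's. In the slot a fixed upright 7 mm peg, its tip chamfered 0.7 mm, 18 mm high (12 mm over the lying arm's underside), is clamped anywhere from -18 to +18 mm along x, y = 0: where is not measured; find it by feel or eye.
- timer_mid (a point): bystander: countdown timer lying on the roof at the front right, 62 x 62 x 18 mm; its centre.
- standard_1_mid (a point): bystander: white bottle, 47 mm diameter, 92 mm high, right of the cabinet; its centre.
- standard_2_mid (a point): bystander: a second such bottle behind it; its centre.
- reagent_b_mid (a point): bystander: small amber bottle, 43 mm diameter, 85 mm high, left of the cabinet; its centre.

How it is judged:
By the outcome, as a careful person would: the job done as asked, in the order asked, and still so for the second after the job is handed in, with the robot touching nothing.
It also fails if it takes over 72 s, if anything falls off the work surface, if the arm or the gripper's body presses on something with over 40 N, if the wrist force passes 120 N, or if a joint passes its speed limit or range.

ROBOT

A 7-joint arm with a two-finger parallel gripper is mounted at the origin on a cart in front of the work surface, level with it; the furniture and walls round the work are solid. World frame = base frame: x ahead of the robot, y to its left, z up, the work surface at z = 0. Lengths are in m, angles in rad, forces in N, time in s.
With the tool pointing down it reaches from about 0.4 to 0.9 m from the base axis. Payload 5.6 kg.
Tool frame: the origin (TCP) lies midway between the tips of the shut fingers; the grasp point (between the pads) lies 19 mm behind it; z points along the fingers, y is the direction in which the jaws open and shut (so a half turn about z gives the same grasp; the last joint's range is limited). The gripper opens to 92 mm and grips with 3 to 60 N. Pads are 20 mm wide; open, the fingers measure 128 mm over their backs; the gripper's body (75 mm by 189 mm) begins 69 mm behind the grasp point.
Start: joints at [-1.337, 0.468, -0.012, 1.603, 0.006, 1.071, -0.056], TCP at [0.178, 0.625, 0.215] pointing down, gripper open.
Joint ranges: [-2.53, 2.53], [-0.31, 2.02], [-1.57, 1.55], [0.28, 2.44], [-1.29, 4.43], [0.15, 1.84], [-2.92, 2.92]. Speed limits (rad/s): [2.57, 2.57, 3.14, 3.14, 3.14, 3.14, 3.14].

INTERFACE

Orientations are given as a 3x3 rotation matrix whose columns are the frame's x, y, z axes.
In Python, from workcell import arm, snapshot, camera_params gives the robot as it stands.
- The arm moves only by the tool arm_command, never from a script. Its argument "commands" is a list of rows, each an object with "travel": the shift along the tool's x, y, z in cm, a list of three; "roll": the turn about the tool's z in degrees. In form: [{"travel": [tx, ty, tz], "roll": roll}, ...]. A call has 1 to 8 rows; each row is the pose to reach, as a shift and turn from the pose commanded when the call began, along the tool's axes at that moment; what a row does not reach only later rows make up. A row lasts 1/12 s, in which the tool goes at most 41.7 mm and 7.16 degrees, less where a joint would pass 70% of its speed; a pose out of reach is approached as far as the arm can. A call with a gripper value outside its range is refused whole. "hand" is the closure in counts, from 0 (fully open) to 255 (shut), set as the call begins (left out, the last holds). The fingers move at their own pace and stop on an object; "squeeze" is the grip in N (left out, the last holds). Time passes only in rows, so rows that repeat a pose let the fingers close. It gives the time, the measured TCP pose, the force and the opening at its end, in the units of the state.
- arm.read_state(): the state, without advancing time (a new reading comes with each control period).
- snapshot(name): name is "scene" or "top" or "wrist"; returns (picture, depth): 480x640x3 uint8, red, green, blue; 480x640 float32, m along the optical axis (not along the pixel's ray), 0 where there is no reading.
- camera_params(name): a dict with "fx", "fy", "cx", "cy" (pixels), "T" (4x4, takes a point from camera to world coordinates). Camera axes: x right, y down, z forward; pixel columns grow to the right and rows downward; lengths in m; the calibration is good to about 2 mm. A picture is of the moment at which its call begins: read the wrist's pose just before it. camera_params takes no time and is no camera call; for the wrist camera it gives the pose at the moment of the call.
- arm.hand_in(): hands the job in, once; it reports no verdict.
The state is a dict: "clock": time; "joint_pos": joint angles; "joint_vel": joint speeds; "effort": joint torques, N m; "ee_pos": TCP position; "ee_rot": TCP orientation; "wrist_force": force on the tool from outside, world axes, zero at the start; "ft_torque": the same for the moment, N m; "width": finger opening in m.
Only numpy, scipy, OpenCV 4.12 (cv2) and the standard library are available. Lean on these libraries where they do the work, as an engineer would, in place of code of your own. Each camera call takes 0.05 s, during which the arm holds its last target.

## Working session

There is one attempt and no reset: what is moved stays moved. The work goes in short steps, Python scripts to look and compute and a tool call to move; the robot and the scene stay as the last step left them, time stands still between calls to the robot, and variables do not carry over. Pictures are saved under pics/ and viewed, and the job is handed in when it is done.

Besides the shell and the picture viewer there is one more tool, called as name(argument=value, ...), one argument or row to a line, values as JSON. arm_command: Moves the arm, as the interface text tells. Its arguments: {"type":"object","properties":{"commands":{"type":"array","items":{"type":"object","properties":{"travel":{"type":"array","items":{"type":"number"}},"roll":{"type":"number"}}}},"hand":{"type":"number"},"squeeze":{"type":"number"}},"required":["commands"]}

```bash
ls; mkdir -p pics
python3 - <<'E'
from workcell import arm, snapshot, camera_params
import cv2,numpy as np
s=arm.read_state()
for k in s: print(k,np.round(s[k],4).tolist())
for n in("scene","top","wrist"):
    p=camera_params(n); im,d=snapshot(n)
    cv2.imwrite(f"pics/{n}0.png",im[...,::-1]); np.save(f"pics/{n}0.npy",d)
    np.save(f"pics/{n}0_T.npy",p["T"])
    print(n,p["fx"],p["cx"],p["cy"],np.round(p["T"],3).tolist())
E
```

```text
pics
clock 0.0
joint_pos [-1.337, 0.4684, -0.0116, 1.6036, 0.006, 1.0714, -0.0563]
joint_vel [0.0014, -0.0003, -0.001, 0.002, -0.0023, -0.0001, 0.0008]
effort [-0.0006, -52.0571, -0.0127, -24.3756, -0.0566, 0.0172, 0.0002]
ee_pos [0.1776, 0.6247, 0.2136]
ee_rot [[-0.9619, 0.2734, -0.0003], [0.2734, 0.9619, -0.0017], [-0.0002, -0.0017, -1.0]]
wrist_force [0.8783, -0.2827, 0.0288]
ft_torque [-0.009, -0.014, -0.033]
width 0.092
scene 621.7045807052338 316.692668305219 242.93873849832477 [[0.884, -0.209, 0.419, 0.026], [-0.468, -0.404, 0.786, -0.955], [0.005, -0.891, -0.455, 0.71], [0.0, 0.0, 0.0, 1.0]]
top 602.2894412271316 314.1104217710053 241.18404780840734 [[0.023, -0.999, 0.034, 0.492], [-1.0, -0.023, 0.008, 0.024], [-0.007, -0.034, -0.999, 1.626], [0.0, 0.0, 0.0, 1.0]]
wrist 333.8084010671636 317.1053793072984 235.26653110871456 [[0.274, 0.928, 0.254, 0.105], [0.962, -0.264, -0.073, 0.645], [-0.001, 0.264, -0.964, 0.384], [0.0, 0.0, 0.0, 1.0]]
```

View pics/scene0.png

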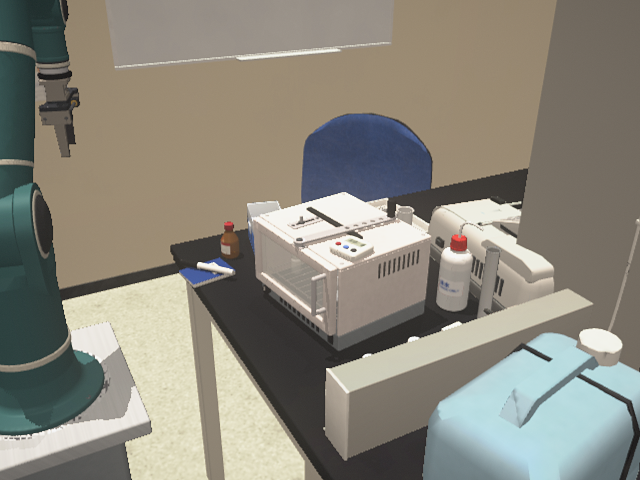

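View pics/top0.png

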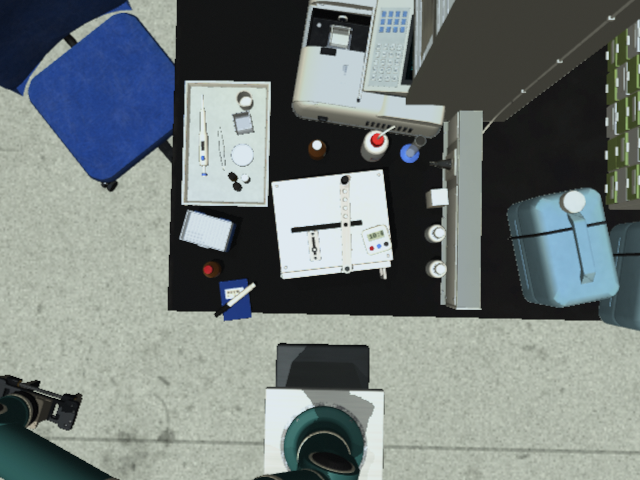

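View pics/wrist0.png

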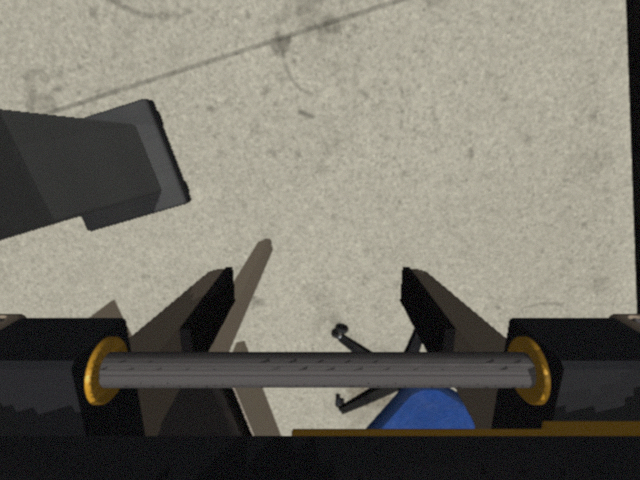

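The top view shows the cabinet centred near (333,222), the knob at about (345,180), the pivot at (347,268), the bracket at (315,243) and the timer at (376,236). I'll zoom in and measure.

```bash
cat > h.py <<'E'
from workcell import arm, snapshot, camera_params
import cv2,numpy as np
def ray(p,u,v,z):
    T=np.array(p["T"]); d=T[:3,:3]@np.array([(u-p["cx"])/p["fx"],(v-p["cy"])/p["fy"],1.]); o=T[:3,3]
    return o+d*(z-o[2])/d[2]
def proj(p,X):
    T=np.array(p["T"]); c=T[:3,:3].T@(np.array(X)-T[:3,3]); return p["fx"]*c[0]/c[2]+p["cx"],p["fy"]*c[1]/c[2]+p["cy"]
E
python3 - <<'E'
from h import *
im=cv2.imread("pics/top0.png"); p=camera_params("top")
c=cv2.resize(im[160:290,260:410],None,fx=5,fy=4.6 if 0 else 5,interpolation=cv2.INTER_CUBIC)[:600*1+50]
cv2.imwrite("pics/topz.png",cv2.resize(im[165:285,260:410],None,fx=5,fy=5,interpolation=cv2.INTER_CUBIC))
m=((im.min(2)>190)).astype(np.uint8); m[:, :268]=0; m[:,400:]=0;m[:165]=0;m[285:]=0
m=cv2.morphologyEx(m,cv2.MORPH_OPEN,np.ones((5,5)))
cs,_=cv2.findContours(m,0,2); k=max(cs,key=cv2.contourArea)
r=cv2.minAreaRect(k); b=cv2.boxPoints(r); print(r)
for q in b: print(q,ray(p,*q,.185))
for u,v,z in[(345,180,.23),(347,268,.195),(315,243,.1875)]: print(ray(p,u,v,z))
E
```

```text
((332.1104736328125, 224.03756713867188), (97.21176147460938, 111.11157989501953), 83.58121490478516)
[271.4691  181.94724] [0.68157263 0.14142035 0.185     ]
[381.88412 169.52554] [ 0.71748608 -0.12313792  0.185     ]
[392.75186 266.1279 ] [ 0.48625186 -0.15359886  0.185     ]
[282.33682 278.5496 ] [0.45041081 0.10944951 0.185     ]
[ 0.68405015 -0.03326589  0.23      ]
[ 0.479311   -0.04399111  0.195     ]
[0.53713078 0.03336648 0.1875    ]
```

View pics/topz.png

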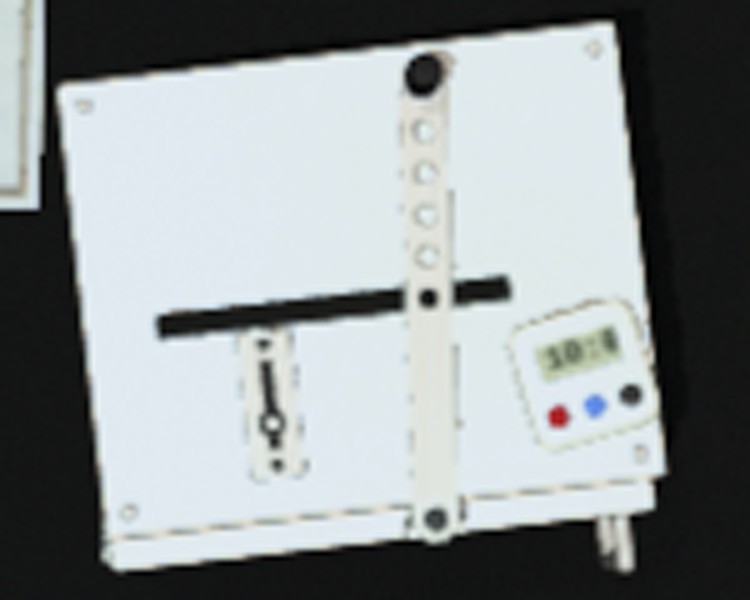

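The peg shows towards the front of the slot, at zoom pixel (273,423). Next I'll move over the knob to look from closer.

arm_command(
  commands=[
    {"travel": [0,0,-4],"roll": 0},
    {"travel": [-3,-2,-8],"roll": -3},
    {"travel": [-62.5,-47.2,-12],"roll": -19},
    {"travel": [-62.5,-47.2,-12],"roll": -19},
    {"travel": [-62.5,-47.2,-12],"roll": -19},
    {"travel": [-62.5,-47.2,-12],"roll": -19},
    {"travel": [-62.5,-47.2,-12],"roll": -19},
    {"travel": [-62.5,-47.2,-12],"roll": -19},
  ],
  hand=0,
)

```text
clock: 0.82
ee_pos: [0.3465, 0.4027, 0.3018]
ee_rot: [[-0.998, -0.055, -0.0], [-0.055, 0.998, 0.0], [0.0, 0.0, -1.0]]
wrist_force: [0.7, -0.0, 1.5]
width: 0.0918
```

arm_command(
  commands=[
    {"travel": [-28,-42,-3]},
    {"travel": [-28,-42,-3]},
    {"travel": [-28,-42,-3]},
    {"travel": [-28,-42,-3]},
    {"travel": [-28,-42,-3]},
    {"travel": [-28,-42,-3]},
    {"travel": [-28,-42,-3]},
    {"travel": [-28,-42,-3]},
  ],
)

```text
validation failed for argument at $.co...
```

arm_command(
  commands=[
    {"travel": [-28,-42,-3],"roll": 0},
    {"travel": [-28,-42,-3],"roll": 0},
    {"travel": [-28,-42,-3],"roll": 0},
    {"travel": [-28,-42,-3],"roll": 0},
    {"travel": [-28,-42,-3],"roll": 0},
    {"travel": [-28,-42,-3],"roll": 0},
    {"travel": [-28,-42,-3],"roll": 0},
    {"travel": [-28,-42,-3],"roll": 0},
  ],
)

```text
clock: 1.48
ee_pos: [0.5459, 0.1364, 0.3217]
ee_rot: [[-0.998, -0.055, 0.0], [-0.055, 0.998, 0.0], [-0.0, 0.0, -1.0]]
wrist_force: [0.5, 1.1, 0.3]
width: 0.0923
```

arm_command(
  commands=[
    {"travel": [-9.5,-14,-0.5],"roll": 0},
    {"travel": [-9.5,-14,-0.5],"roll": 0},
    {"travel": [-9.5,-14,-0.5],"roll": 0},
    {"travel": [-9.5,-14,-0.5],"roll": 0},
    {"travel": [-9.5,-14,-0.5],"roll": 0},
    {"travel": [-9.5,-14,-0.5],"roll": 0},
  ],
)

```text
clock: 1.98
ee_pos: [0.6482, 0.0003, 0.3255]
ee_rot: [[-0.999, -0.049, -0.001], [-0.049, 0.999, -0.002], [0.001, -0.002, -1.0]]
wrist_force: [0.1, 0.7, -0.2]
width: 0.092
```

```bash
cat > look.py <<'E'
from h import *
import sys,json
n=sys.argv[1]; cam=sys.argv[2] if len(sys.argv)>2 else "wrist"
s=arm.read_state(); p=camera_params(cam); im,d=snapshot(cam)
cv2.imwrite(f"pics/{n}.png",im[...,::-1]); np.savez(f"pics/{n}.npz",d=d,T=p["T"],k=[p[a] for a in("fx","fy","cx","cy")])
print(s["clock"],np.round(s["ee_pos"],4),np.round(s["ee_rot"][:,0] if hasattr(s["ee_rot"],"shape") else s["ee_rot"],3),np.round(s["wrist_force"],2),s["width"])
E
cat >> h.py <<'E'
def load(n):
    z=np.load(f"pics/{n}.npz"); k=z["k"]; return cv2.imread(f"pics/{n}.png"),z["d"],dict(fx=k[0],fy=k[1],cx=k[2],cy=k[3],T=z["T"])
E
python3 look.py w1
```

```text
1.9833 [6.482e-01 3.000e-04 3.255e-01] [-0.999 -0.049  0.001] [ 0.07  0.72 -0.17] 0.09200512570783827
```

View pics/w1.png

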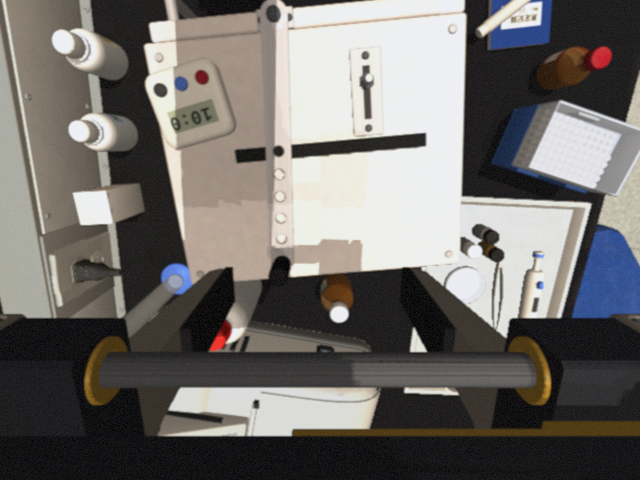

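Run:
```python
from h import *
im,d,p=load("w1")
a=cv2.resize(im[40:145,340:395],None,fx=5.5,fy=5.5,interpolation=cv2.INTER_CUBIC)
b=cv2.resize(im[240:300,240:320],None,fx=5,fy=5,interpolation=cv2.INTER_CUBIC)
c=np.zeros((600,800,3),np.uint8); c[:a.shape[0],:a.shape[1]]=a[:600]; c[:300,390:790]=b
cv2.imwrite("pics/w1z.png",c)
r=p
for (u,v,z) in[(465,10,.185),(460,270,.185),(281,260,.23),(274,14,.195),(279,152,.195)]: print(u,v,ray(p,u,v,z),d[v,u])
```

```text
465 10 [0.4621306 0.1119157 0.185    ] 0.43377867
460 270 [0.6870249  0.14430929 0.185     ] 0.5104851
281 260 [ 0.66910054 -0.0291831   0.23      ] 0.30237374
274 14 [ 0.47578398 -0.04235613  0.195     ] 0.2608366
279 152 [ 0.58169628 -0.03640644  0.195     ] 0.2969436
```

View pics/w1z.png

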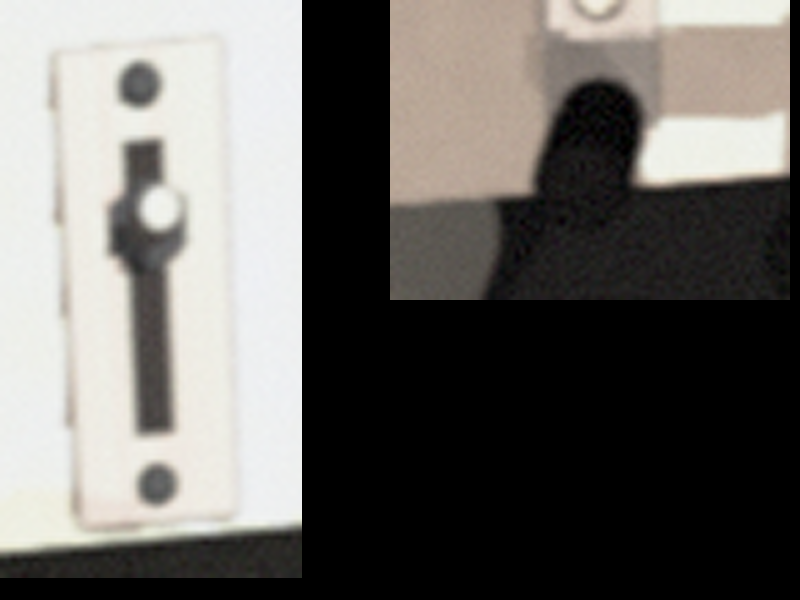

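Run:
```python
from h import *
im,d,p=load("w1")
g=cv2.cvtColor(im,cv2.COLOR_BGR2GRAY)
b=cv2.resize(im[140:250,255:305],None,fx=5.4,fy=5.4,interpolation=cv2.INTER_CUBIC)
a=cv2.resize(im[0:30,250:300],None,fx=8,fy=8,interpolation=cv2.INTER_CUBIC)
c=np.zeros((600,700,3),np.uint8); c[:594,:270]=b;c[:240,290:690]=a
cv2.imwrite("pics/w1h.png",c)
tip=ray(p,368.5,77.6,.203); base=ray(p,366.5,81.1,.1895)
s1=ray(p,340+139/5.5-.4,40+83/5.5-.4,.189); s2=ray(p,340+157/5.5-.4,40+485/5.5-.4,.189)
print("tip",tip,"base",base,"screws",s1,s2,"mid",(s1+s2)/2,"yaw",np.degrees(np.arctan2(*(s2-s1)[1::-1])))
```

```text
tip [0.51972556 0.03546713 0.203     ] base [0.52003914 0.03579492 0.1895    ] screws [0.49987722 0.03273687 0.189     ] [0.55743594 0.04060086 0.189     ] mid [0.52865658 0.03666887 0.189     ] yaw 7.7798938514422415
```

View pics/w1h.png

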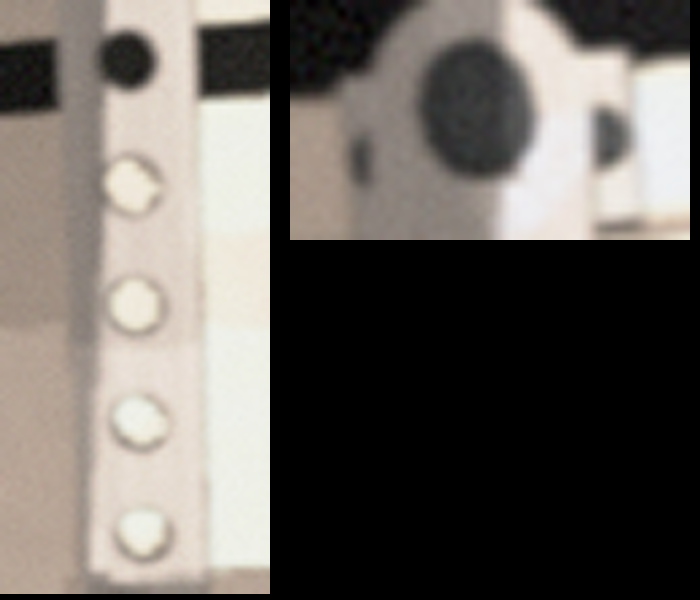

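Run:
```python
from h import *
im,d,p=load("w1")
H=np.array([ray(p,255+u/5.4-.4,140+v/5.4-.4,.195)[:2] for u,v in[(127,60),(132,185),(135,305),(140,422),(143,532)]])
pv=ray(p,250+477/8-.4,108/8-.4,.197)[:2]
print(H,np.linalg.norm(np.diff(H,axis=0),axis=1),pv,np.linalg.norm(H-pv,axis=1))
A=np.c_[np.ones(5),[.105,.125,.145,.165,.185]]
c=np.linalg.lstsq(A,H,rcond=None)[0]; u=c[1]/np.linalg.norm(c[1])
m=H.mean(0); print("dir",np.degrees(np.arctan2(u[1],u[0])),"knob",m+.064*u,"pivot",m-.145*u)
yaw=np.radians(7.75);R=np.array([[np.cos(yaw),-np.sin(yaw)],[np.sin(yaw),np.cos(yaw)]])
mid=np.array([.5287,.0367]);C=mid-R@[-.055,.05];print("cab",C)
Hg=C+R@[-.118,.128]
P=np.array([.5198,.0356])
r=np.linalg.norm(P-Hg);v=R.T@(P-Hg)
th=np.arccos((.15**2+r**2-.145**2)/(2*.15*r))-np.arctan2(v[0],-v[1])
pvt=Hg+R@(.15*np.array([-np.sin(th),-np.cos(th)]))
print("shut pivot",Hg+R@[0,-.15])
u=(P-pvt)/np.linalg.norm(P-pvt)
print("theta",np.degrees(th),"pivot",pvt,"dir",np.degrees(np.arctan2(u[1],u[0])),"knob",pvt+.209*u, "peg s",R.T@(P-mid))
```

```text
[[ 0.58063942 -0.03719727]
 [ 0.60059113 -0.03601184]
 [ 0.62044728 -0.03513469]
 [ 0.64047385 -0.03389535]
 [ 0.65996466 -0.03298498]] [0.0199869  0.01987551 0.02006488 0.01951207] [ 0.47447077 -0.01443918] [0.10858044 0.12795204 0.14743624 0.16713936 0.1864187 ]
dir 3.039250921635536 knob [ 0.68433325 -0.03165154] pivot [ 0.47562722 -0.04273273]
cab [ 0.58994017 -0.00542649]
shut pivot [ 0.47598472 -0.04313795]
theta 33.66722954164771 pivot [ 0.39019623 -0.02942203] dir 26.64285594978996 knob [0.57700442 0.06429938] peg s [-0.00896704  0.00011022]
```

arm_command(
  commands=[
    {"travel": [-3.4,-3.4,2],"roll": 0},
    {"travel": [-3.4,-3.4,5],"roll": 0},
    {"travel": [-3.4,-3.4,8],"roll": 0},
    {"travel": [-3.4,-3.4,10],"roll": 0},
    {"travel": [-3.4,-3.4,10],"roll": 0},
  ],
)

```text
clock: 2.45
ee_pos: [0.68, -0.0254, 0.2212]
ee_rot: [[-0.998, -0.058, -0.009], [-0.058, 0.998, 0.001], [0.009, 0.002, -1.0]]
wrist_force: [0.0, -0.1, -0.6]
width: 0.092
```

```bash
python3 look.py w2
```

```text
2.45 [ 0.68   -0.0254  0.2212] [-0.998 -0.058  0.009] [ 0.03 -0.15 -0.58] 0.09201376950720044
```

View pics/w2.png

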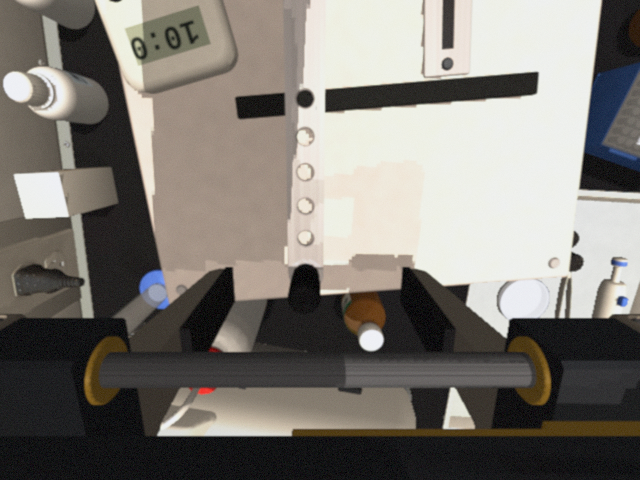

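The knob, at (304,285), sits between the open fingers. I'll let the arm settle and lower it.

arm_command(
  commands=[
    {"travel": [0,0,0.8],"roll": 0},
    {"travel": [0,0,1.5],"roll": 0},
    {"travel": [0,0,1.5],"roll": 0},
    {"travel": [0,0,1.5],"roll": 0},
  ],
)

```text
clock: 2.83
ee_pos: [0.6837, -0.028, 0.2122]
ee_rot: [[-0.998, -0.055, 0.001], [-0.055, 0.998, 0.0], [-0.001, 0.0, -1.0]]
wrist_force: [0.5, 0.1, -0.1]
width: 0.0921
```

arm_command(
  commands=[
    {"travel": [0,-0.4,0.5],"roll": 0},
    {"travel": [0,-0.4,1.0],"roll": 0},
    {"travel": [0,-0.4,1.0],"roll": 0},
    {"travel": [0,-0.4,1.0],"roll": 0},
  ],
)

```text
clock: 3.17
ee_pos: [0.6835, -0.0325, 0.2011]
ee_rot: [[-0.999, -0.054, -0.001], [-0.054, 0.999, 0.0], [0.001, 0.0, -1.0]]
wrist_force: [-0.6, 0.8, 0.3]
width: 0.0917
```

arm_command(
  commands=[
    {"travel": [0,0,0],"roll": 0},
    {"travel": [0,0,0],"roll": 0},
    {"travel": [0,0,0],"roll": 0},
    {"travel": [0,0,0],"roll": 0},
    {"travel": [0,0,0],"roll": 0},
    {"travel": [0,0,0],"roll": 0},
    {"travel": [0,0,0],"roll": 0},
    {"travel": [0,0,0],"roll": 0},
  ],
  hand=255,
  squeeze=15,
)

```text
clock: 3.83
ee_pos: [0.6837, -0.0323, 0.2015]
ee_rot: [[-0.999, -0.055, 0.0], [-0.055, 0.999, 0.0], [-0.0, 0.0, -1.0]]
wrist_force: [1.1, -0.2, 0.8]
width: 0.0408
```

arm_command(
  commands=[
    {"travel": [0,0,0],"roll": 0},
    {"travel": [0,0,0],"roll": 0},
    {"travel": [0,0,0],"roll": 0},
    {"travel": [0,0,0],"roll": 0},
    {"travel": [0,0,0],"roll": 0},
    {"travel": [0,0,0],"roll": 0},
  ],
)

```text
clock: 4.33
ee_pos: [0.6837, -0.0324, 0.2015]
ee_rot: [[-0.998, -0.055, 0.0], [-0.055, 0.998, 0.0], [-0.0, 0.0, -1.0]]
wrist_force: [0.2, 0.4, -0.2]
width: 0.0172
```

```bash
cat >> h.py <<'E'
yaw=np.radians(7.75);R=np.array([[np.cos(yaw),-np.sin(yaw)],[np.sin(yaw),np.cos(yaw)]])
C=np.array([.58994,-.00543]); Hg=C+R@[-.118,.128]; P=np.array([.5198,.0356])
def pivot(th): return Hg+R@(.15*np.array([-np.sin(th),-np.cos(th)]))
def tcp(th,a,t,h=.0295):
    u=np.array([np.cos(a),np.sin(a)]); q=pivot(th)+(.209*np.cos(t)-h*np.sin(t))*u
    return np.array([*q,.191+.209*np.sin(t)+h*np.cos(t)-.019])
def rel(pos,a,s=None):
    s=s or arm.read_state(); E=np.array(s["ee_rot"]); d=E.T@(pos-np.array(s["ee_pos"]))*100
    cur=np.arctan2(-E[1,0],-E[0,0]); return np.round(np.r_[d,-np.degrees(a-cur)],2)
E
python3 - <<'E'
from h import *
D=np.radians
print(tcp(0,D(3.04),0))
for l in np.arange(1,9)/8:
    th=D(34)*l; a=D(3.04+12*l); t=.15*min(1,l*2.5)
    print(l,tcp(th,a,t).round(4),rel(tcp(th,a,t),a))
E
```

```text
[ 0.68469043 -0.03205754  0.2015    ]
0.125 [ 0.6717 -0.0278  0.2113] [ 1.18  0.52 -0.97 -1.4 ]
0.25 [ 0.658  -0.0229  0.2209] [ 2.52  1.09 -1.94 -2.9 ]
0.375 [ 0.6437 -0.0173  0.2305] [ 3.91  1.72 -2.9  -4.4 ]
0.5 [ 0.6314 -0.0108  0.2324] [ 5.11  2.44 -3.09 -5.9 ]
0.625 [ 0.6196 -0.0034  0.2324] [ 6.25  3.25 -3.09 -7.4 ]
0.75 [0.6078 0.0048 0.2324] [ 7.38  4.13 -3.09 -8.9 ]
0.875 [0.5962 0.0138 0.2324] [  8.49   5.08  -3.09 -10.4 ]
1.0 [0.5847 0.0234 0.2324] [  9.58   6.11  -3.09 -11.9 ]
```

arm_command(
  commands=[
    {"travel": [1.2,0.5,-1.0],"roll": -1.4},
    {"travel": [2.5,1.1,-1.9],"roll": -2.9},
    {"travel": [3.9,1.7,-2.9],"roll": -4.4},
    {"travel": [5.1,2.4,-3.1],"roll": -5.9},
    {"travel": [6.2,3.2,-3.1],"roll": -7.4},
    {"travel": [6.2,3.2,-3.1],"roll": -7.4},
  ],
)

```text
clock: 4.83
ee_pos: [0.6188, -0.002, 0.233]
ee_rot: [[-0.983, -0.186, -0.0], [-0.186, 0.983, 0.002], [-0.0, 0.002, -1.0]]
wrist_force: [0.2, -0.2, -1.6]
width: 0.0176
```

```bash
python3 look.py w3
python3 - <<'E'
from h import *
D=np.radians
for l in np.arange(6,9)/8:
    th=D(34)*l; a=D(3.04+12*l); t=.15
    print(l,tcp(th,a,t).round(4),rel(tcp(th,a,t),a))
E
```

```text
4.8333 [ 0.6188 -0.002   0.233 ] [-0.983 -0.186 -0.   ] [ 0.17 -0.24 -1.6 ] 0.017571594439118463
0.75 [0.6078 0.0048 0.2324] [ 1.04  0.98  0.04 -1.45]
0.875 [0.5962 0.0138 0.2324] [ 2.02  2.07  0.04 -2.95]
1.0 [0.5847 0.0234 0.2324] [ 2.97  3.24  0.04 -4.45]
```

View pics/w3.png

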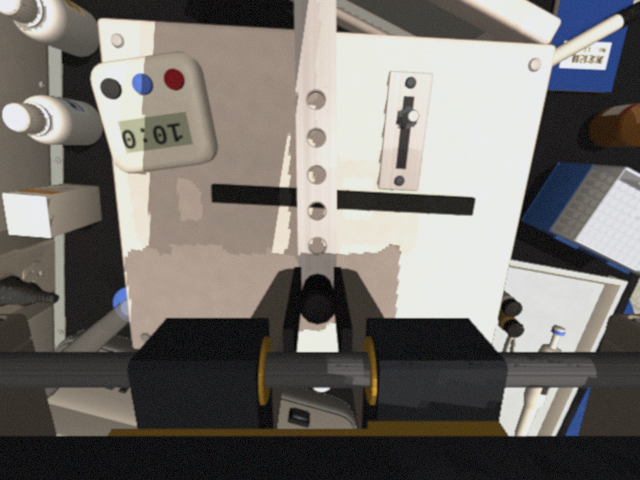

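The door has come open with the arm tipped up. The holes run along column 317 and the peg tip is at (413,117), so I'll carry on drawing and turning.

arm_command(
  commands=[
    {"travel": [1.0,1.0,0],"roll": -1.5},
    {"travel": [2.0,2.0,0],"roll": -3},
    {"travel": [3.0,3.2,0],"roll": -4.5},
    {"travel": [3.0,3.2,0],"roll": -4.5},
  ],
)

```text
clock: 5.22
ee_pos: [0.5839, 0.0239, 0.2323]
ee_rot: [[-0.965, -0.261, -0.001], [-0.261, 0.965, 0.001], [0.001, 0.001, -1.0]]
wrist_force: [1.3, 0.7, -1.3]
width: 0.0175
```

```bash
python3 look.py w4
python3 - <<'E'
from h import *
D=np.radians
for l in (.5,.75,1):
  for th in(33.67,):
    a=D(15+11.64*l); t=.15
    print(l,tcp(D(th),a,t).round(4),rel(tcp(D(th),a,t),a))
E
```

```text
5.2167 [0.5839 0.0239 0.2323] [-0.965 -0.261  0.001] [ 1.29  0.73 -1.33] 0.017497415112645177
0.5 [0.5792 0.0425 0.2324] [ 0.05  2.06  0.01 -5.77]
0.75 [0.5753 0.052  0.2324] [ 0.18  3.08  0.01 -8.68]
1 [0.571  0.0613 0.2324] [ 3.600e-01  4.090e+00  1.000e-02 -1.159e+01]
```

View pics/w4.png

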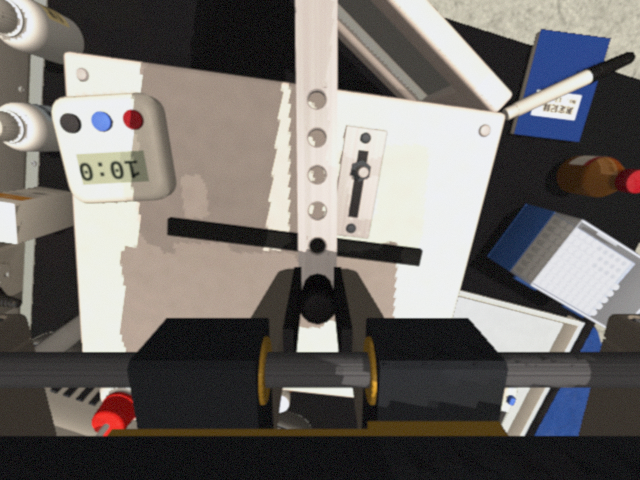

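Third hole at (317,174), peg tip at (363,172). They're level, so I'll swing the arm over the peg.

arm_command(
  commands=[
    {"travel": [0,1.0,0],"roll": -2.9},
    {"travel": [0.05,2.0,0],"roll": -5.8},
    {"travel": [0.2,3.1,0],"roll": -8.7},
    {"travel": [0.4,4.1,0],"roll": -11.6},
    {"travel": [0.4,4.1,0],"roll": -11.6},
    {"travel": [0.4,4.1,0],"roll": -11.6},
  ],
)

```text
clock: 5.77
ee_pos: [0.5715, 0.0601, 0.2325]
ee_rot: [[-0.895, -0.446, 0.001], [-0.446, 0.895, -0.0], [-0.001, -0.001, -1.0]]
wrist_force: [1.2, -0.1, -0.6]
width: 0.0174
```

```bash
python3 look.py w5
python3 - <<'E'
from h import *
im,d,p=load("w5")
cv2.imwrite("pics/w5z.png",cv2.resize(im[80:260,230:410],None,fx=3.3,fy=3.3,interpolation=cv2.INTER_CUBIC))
D=np.radians
for t in (.15,.09,.05,0):
    print(t,tcp(D(33.67),D(26.64),t).round(4),rel(tcp(D(33.67),D(26.64),t),D(26.64)))
E
```

```text
5.7667 [0.5715 0.0601 0.2325] [-0.895 -0.446 -0.001] [ 1.25 -0.13 -0.61] 0.017397714004140467
0.15 [0.571  0.0613 0.2324] [-0.03  0.17  0.01 -0.17]
0.09 [0.5739 0.0627 0.2202] [-0.35  0.17  1.24 -0.17]
0.05 [0.5755 0.0635 0.2119] [-0.53  0.17  2.06 -0.17]
0 [0.577  0.0643 0.2015] [-0.7   0.17  3.11 -0.17]
```

View pics/w5z.png

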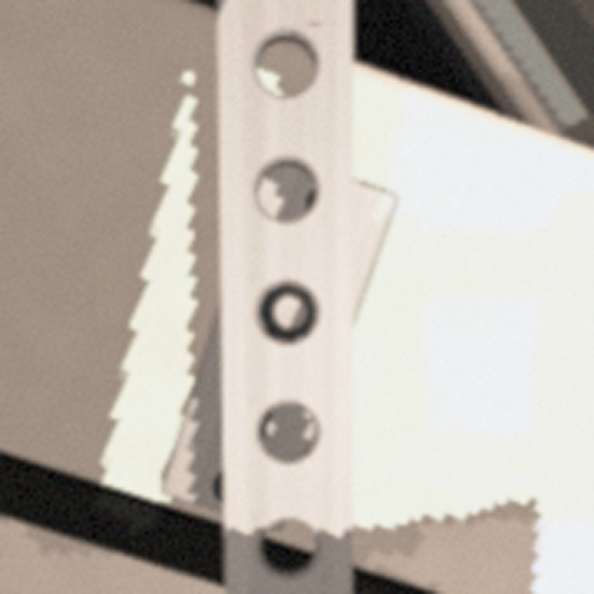

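The peg's bright tip shows inside the third hole: zoom tip (289,310), hole (288,312). I'll work out the true plan offset along that ray.

Run:
```python
from h import *
im,d,p=load("w5")
f=lambda u,v:(230+u/3.3-.35,80+v/3.3-.35)
tip=ray(p,*f(289,310),.203)
t=.15; hc=ray(p,*f(288,312),.191+.145*np.sin(t)+.002)  # mid-thickness
dd=p["T"][:3,:3]@[(f(289,310)[0]-p["cx"])/p["fx"],(f(289,310)[1]-p["cy"])/p["fy"],1]
# hole positions from tool pose (grasp at knob)
s=arm.read_state();E=np.array(s["ee_rot"]);e=np.array(s["ee_pos"])
print("tip",tip,"hole now",hc,"ray",dd, "offset tool", E.T@(tip-hc)*100)
print("pred hole radial from pivot at t=.15 (mid thickness) vs flat:", .145*np.cos(t)-.002*np.sin(t))
```

```text
tip [0.51951034 0.03470495 0.203     ] hole now [0.51898419 0.03425697 0.21466853] ray [ 0.07811959  0.03868377 -1.01318324] offset tool [-0.06615502  0.01777877  1.1668883 ]
pred hole radial from pivot at t=.15 (mid thickness) vs flat: 0.14307293003577892
```

arm_command(
  commands=[
    {"travel": [-0.1,0.02,0.4],"roll": 0},
    {"travel": [-0.18,0.02,0.8],"roll": 0},
    {"travel": [-0.25,0.02,1.2],"roll": 0},
    {"travel": [-0.25,0.02,1.2],"roll": 0},
    {"travel": [-0.25,0.02,1.2],"roll": 0},
  ],
)

```text
clock: 6.23
ee_pos: [0.5722, 0.0618, 0.22]
ee_rot: [[-0.894, -0.448, -0.001], [-0.448, 0.894, -0.0], [0.001, 0.0, -1.0]]
wrist_force: [1.0, 1.6, 0.9]
width: 0.0173
```

```bash
python3 look.py w6
python3 - <<'E'
from h import *
im,d,p=load("w6")
cv2.imwrite("pics/w6z.png",cv2.resize(im[130:230,267:367],None,fx=6,fy=6,interpolation=cv2.INTER_CUBIC))
E
```

```text
6.2333 [0.5722 0.0618 0.22  ] [-0.894 -0.448  0.001] [1.02 1.63 0.86] 0.017334587645557363
```

View pics/w6z.png

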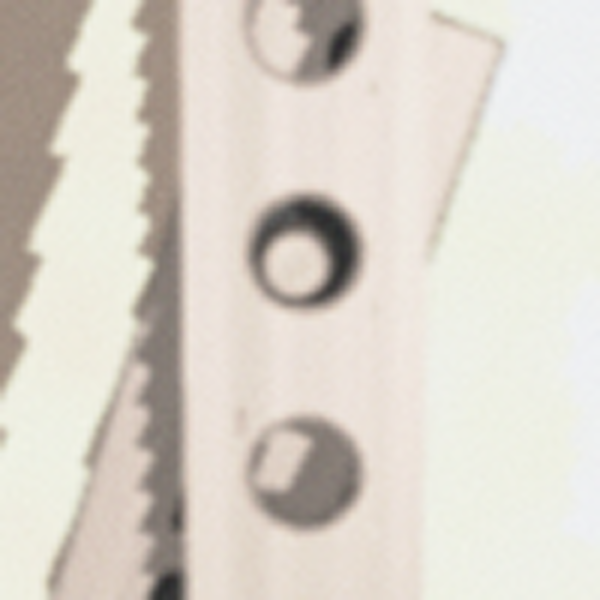

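Run:
```python
from h import *
im,d,p=load("w6"); f=lambda u,v:(267+u/6-.42,130+v/6-.42)
s=arm.read_state();E=np.array(s["ee_rot"])
t=.09; z=.191+.145*np.sin(t)
tip=ray(p,*f(297,264),.203)
hc=ray(p,*f(305,252),z+.003)
print(tip,hc,E.T@(tip-hc)*1000, .145*np.cos(t)-.003*np.sin(t))
print(rel(tcp(np.radians(33.67),np.radians(26.64),.09),np.radians(26.64)))
```

```text
[0.51951282 0.03520933 0.203     ] [0.51792548 0.03523564 0.20703239] [-1.40998808 -0.73522759  4.03136476] 0.14414351063914513
[-0.19  0.    0.01 -0.02]
```

arm_command(
  commands=[
    {"travel": [-0.12,-0.07,0],"roll": 0},
    {"travel": [-0.12,-0.07,0],"roll": 0},
    {"travel": [-0.16,-0.07,0.2],"roll": 0},
    {"travel": [-0.2,-0.07,0.4],"roll": 0},
    {"travel": [-0.2,-0.07,0.4],"roll": 0},
  ],
)

```text
clock: 6.7
ee_pos: [0.5744, 0.0624, 0.2162]
ee_rot: [[-0.894, -0.448, -0.0], [-0.448, 0.894, 0.0], [0.0, 0.0, -1.0]]
wrist_force: [2.3, 0.0, 0.4]
width: 0.0173
```

```bash
python3 look.py w7
python3 - <<'E'
from h import *
im,d,p=load("w7")
cv2.imwrite("pics/w7z.png",cv2.resize(im[130:230,267:367],None,fx=6,fy=6,interpolation=cv2.INTER_CUBIC))
E
```

```text
6.7 [0.5744 0.0624 0.2162] [-0.894 -0.448  0.   ] [2.34 0.01 0.38] 0.01732981167490831
```

View pics/w7z.png

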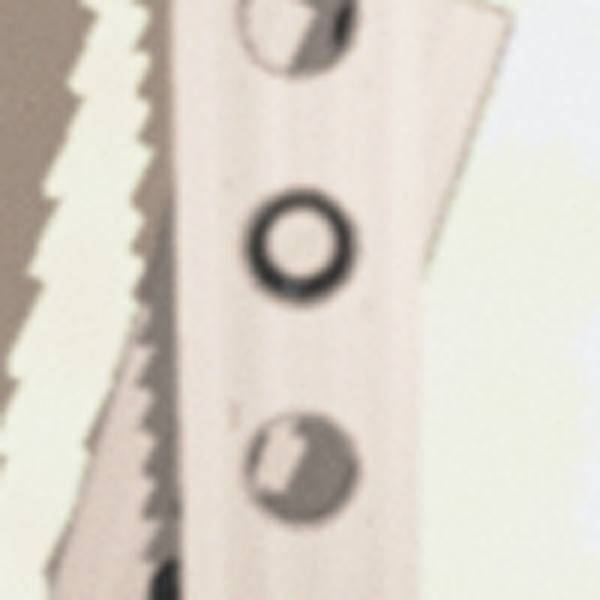

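The tip (299,244) and hole (301,245) are concentric and the forces are small. I'll lower the rest gently.

arm_command(
  commands=[
    {"travel": [-0.04,0,0.2],"roll": 0},
    {"travel": [-0.08,0,0.4],"roll": 0},
    {"travel": [-0.12,0,0.6],"roll": 0},
    {"travel": [-0.16,0,0.8],"roll": 0},
    {"travel": [-0.16,0,0.8],"roll": 0},
    {"travel": [-0.16,0,0.8],"roll": 0},
  ],
)

```text
clock: 7.25
ee_pos: [0.5758, 0.063, 0.2083]
ee_rot: [[-0.894, -0.448, -0.0], [-0.448, 0.894, -0.0], [0.0, 0.0, -1.0]]
wrist_force: [3.0, 0.2, 0.2]
width: 0.0172
```

```bash
python3 look.py w8
python3 - <<'E'
from h import *
im,d,p=load("w8")
cv2.imwrite("pics/w8z.png",cv2.resize(im[130:230,267:367],None,fx=6,fy=6,interpolation=cv2.INTER_CUBIC))
E
```

```text
7.25 [0.5758 0.063  0.2083] [-0.894 -0.448  0.   ] [2.97 0.23 0.21] 0.01722774251934945
```

View pics/w8z.png

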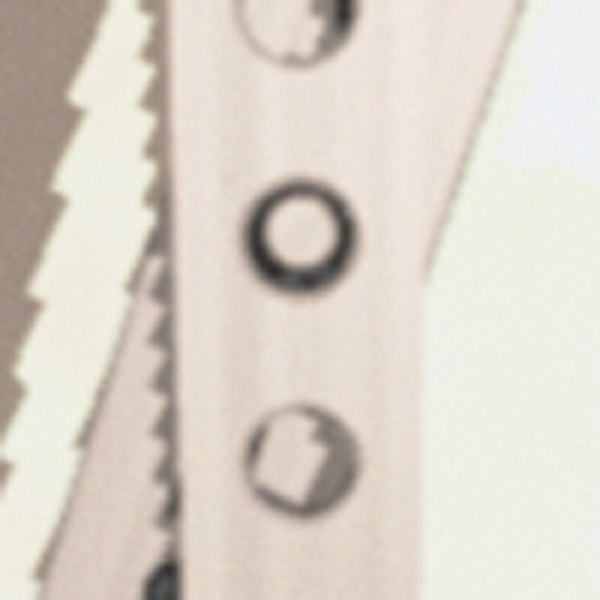

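arm_command(
  commands=[
    {"travel": [-0.03,0,0.2],"roll": 0},
    {"travel": [-0.06,0,0.4],"roll": 0},
    {"travel": [-0.09,0,0.6],"roll": 0},
    {"travel": [-0.09,0,0.6],"roll": 0},
    {"travel": [-0.09,0,0.6],"roll": 0},
  ],
)

```text
clock: 7.72
ee_pos: [0.5767, 0.0634, 0.2024]
ee_rot: [[-0.894, -0.448, -0.0], [-0.448, 0.894, -0.0], [0.0, 0.0, -1.0]]
wrist_force: [1.8, 0.9, 0.4]
width: 0.0175
```

arm_command(
  commands=[
    {"travel": [-0.01,0,0.1],"roll": 0},
    {"travel": [-0.01,0,0.1],"roll": 0},
    {"travel": [-0.01,0,0.1],"roll": 0},
  ],
)

```text
clock: 7.97
ee_pos: [0.5769, 0.0635, 0.2016]
ee_rot: [[-0.894, -0.448, 0.0], [-0.448, 0.894, 0.0], [-0.0, -0.0, -1.0]]
wrist_force: [0.5, 0.3, 0.8]
width: 0.0172
```

```bash
python3 look.py w9
```

```text
7.9667 [0.5769 0.0635 0.2016] [-0.894 -0.448 -0.   ] [0.49 0.26 0.79] 0.017204438854272124
```

View pics/w9.png

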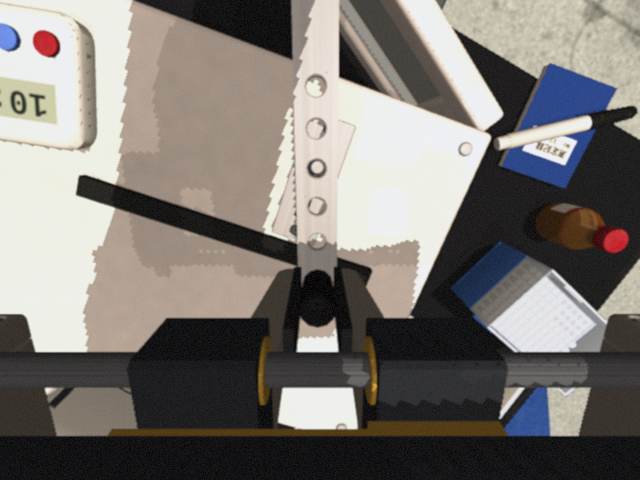

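The peg stands in the third hole at (317,168). A light press will show whether the arm has bottomed.

arm_command(
  commands=[
    {"travel": [0,0,0.05],"roll": 0},
    {"travel": [0,0,0.1],"roll": 0},
    {"travel": [0,0,0.1],"roll": 0},
    {"travel": [0,0,0.1],"roll": 0},
  ],
)

```text
clock: 8.35
ee_pos: [0.5769, 0.0635, 0.2006]
ee_rot: [[-0.894, -0.448, 0.0], [-0.448, 0.894, 0.0], [-0.0, -0.0, -1.0]]
wrist_force: [1.1, 1.5, 1.2]
width: 0.0173
```

arm_command(
  commands=[
    {"travel": [0,0,0.05],"roll": 0},
    {"travel": [0,0,0.1],"roll": 0},
    {"travel": [0,0,0.1],"roll": 0},
    {"travel": [0,0,0.1],"roll": 0},
  ],
)

```text
clock: 8.68
ee_pos: [0.5769, 0.0635, 0.1996]
ee_rot: [[-0.894, -0.448, 0.0], [-0.448, 0.894, 0.0], [-0.0, -0.0, -1.0]]
wrist_force: [1.8, 0.8, 2.1]
width: 0.0175
```

```bash
python3 look.py w10
python3 - <<'E'
from h import *
for n in("w9","w10"):
    im,d,p=load(n); T=p["T"]
    print(n)
    def pt(u,v):
        z=np.median(d[v-2:v+3,u-2:u+3]); return T[:3,:3]@[(u-p["cx"])/p["fx"]*z,(v-p["cy"])/p["fy"]*z,z]+T[:3,3]
    for u,v in[(316,20),(316,50),(316,107),(316,148),(316,187),(316,223),(316,255),(317,168),(420,180),(380,200),(200,60),(180,300)]:
        print(u,v,pt(u,v).round(4))
E
```

```text
8.6833 [0.5769 0.0635 0.1996] [-0.894 -0.448 -0.   ] [1.75 0.83 2.08] 0.017515524217182343
w9
316 20 [0.4601 0.0048 0.195 ]
316 50 [0.4714 0.0104 0.1952]
316 107 [0.4942 0.0218 0.1949]
316 148 [0.5119 0.0307 0.1951]
316 187 [0.5297 0.0396 0.195 ]
316 223 [0.5473 0.0484 0.1948]
316 255 [0.5638 0.0566 0.1946]
317 168 [0.5201 0.0354 0.2034]
420 180 [0.5015 0.09   0.1853]
380 200 [0.5212 0.0756 0.1853]
200 60 [ 0.4997 -0.0413  0.1852]
180 300 [ 0.6299 -0.0035  0.1854]
w10
316 20 [0.4606 0.005  0.1946]
316 50 [0.4717 0.0106 0.1944]
316 107 [0.4944 0.0219 0.1945]
316 148 [0.5119 0.0307 0.1942]
316 187 [0.5296 0.0395 0.1942]
316 223 [0.547  0.0482 0.1941]
316 255 [0.5633 0.0564 0.1942]
317 168 [0.52   0.0353 0.2034]
420 180 [0.5016 0.0893 0.1854]
380 200 [0.5211 0.0752 0.1853]
200 60 [ 0.4998 -0.0403  0.1855]
180 300 [ 0.6286 -0.0031  0.1854]
```

The depth image shows the arm level at z ≈ 0.194–0.195 along its whole length, with the peg standing about 8–9 mm above it, so it is fully home. I'll release.

arm_command(
  commands=[
    {"travel": [0,0,-0.1],"roll": 0},
    {"travel": [0,0,-0.1],"roll": 0},
    {"travel": [0,0,-0.1],"roll": 0},
    {"travel": [0,0,-0.1],"roll": 0},
    {"travel": [0,0,-0.1],"roll": 0},
    {"travel": [0,0,-0.1],"roll": 0},
  ],
  hand=0,
)

```text
clock: 9.23
ee_pos: [0.5766, 0.0634, 0.2004]
ee_rot: [[-0.894, -0.448, -0.0], [-0.448, 0.894, -0.0], [0.0, 0.0, -1.0]]
wrist_force: [1.1, -0.4, -0.2]
width: 0.0554
```

arm_command(
  commands=[
    {"travel": [0,0,0],"roll": 0},
    {"travel": [0,0,0],"roll": 0},
    {"travel": [0,0,0],"roll": 0},
    {"travel": [0,0,0],"roll": 0},
  ],
)

```text
clock: 9.57
ee_pos: [0.5768, 0.0635, 0.2005]
ee_rot: [[-0.894, -0.448, 0.0], [-0.448, 0.894, 0.0], [-0.0, 0.0, -1.0]]
wrist_force: [0.2, 0.0, 0.0]
width: 0.0821
```

Clear of the knob, so I'll go straight up.

arm_command(
  commands=[
    {"travel": [0,0,-2],"roll": 0},
    {"travel": [0,0,-5],"roll": 0},
    {"travel": [0,0,-9],"roll": 0},
    {"travel": [0,0,-12],"roll": 0},
    {"travel": [0,0,-12],"roll": 0},
    {"travel": [0,0,-12],"roll": 0},
    {"travel": [0,0,-12],"roll": 0},
    {"travel": [0,0,-12],"roll": 0},
  ],
)

```text
clock: 10.23
ee_pos: [0.5759, 0.0634, 0.3189]
ee_rot: [[-0.894, -0.448, -0.003], [-0.448, 0.894, -0.001], [0.003, 0.001, -1.0]]
wrist_force: [-0.6, 0.3, -0.4]
width: 0.0917
```

```bash
python3 look.py w11; python3 look.py s11 scene
python3 - <<'E'
from h import *
im,d,p=load("w11"); im2,_,_=load("s11")
a=im; b=cv2.resize(im2[170:350,230:470],None,fx=2,fy=2,interpolation=cv2.INTER_CUBIC)
cv2.imwrite("pics/s11z.png",b)
E
```

```text
10.2333 [0.5759 0.0634 0.3189] [-0.894 -0.448  0.003] [-0.61  0.25 -0.41] 0.09165692205421656
10.2833 [0.576  0.0634 0.3188] [-0.894 -0.448  0.003] [ 0.69  0.43 -0.06] 0.09195592025883235
```

View pics/w11.png

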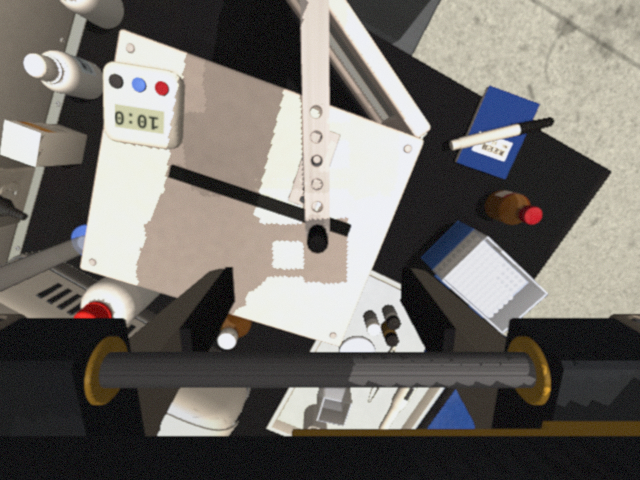

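View pics/s11z.png

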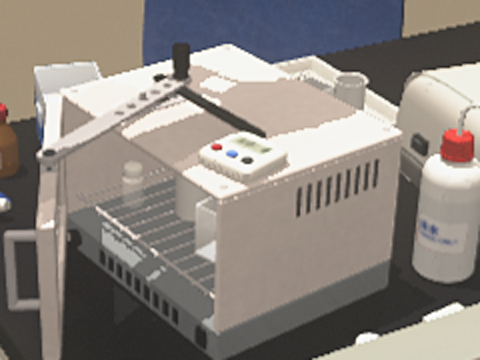

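Run:
```python
from h import *
im,d,p=load("w11"); T=p["T"]
for u,v in[(314,60),(315,90),(316,124),(316,148),(317,160),(317,172),(317,196),(317,215)]:
    z=np.median(d[v-1:v+2,u-1:u+2]); print(u,v,(T[:3,:3]@[(u-p["cx"])/p["fx"]*z,(v-p["cy"])/p["fy"]*z,z]+T[:3,3]).round(4))
cv2.imwrite("pics/w11z.png",cv2.resize(im[90:230,260:380],None,fx=4,fy=4,interpolation=cv2.INTER_CUBIC))
```

```text
314 60 [ 0.4518 -0.001   0.1955]
315 90 [0.4713 0.0096 0.1953]
316 124 [0.4946 0.0222 0.1953]
316 148 [0.512  0.0309 0.1948]
317 160 [0.5202 0.036  0.2037]
317 172 [0.5296 0.0407 0.1951]
317 196 [0.5484 0.0501 0.1951]
317 215 [0.5637 0.0578 0.1951]
```

View pics/w11z.png

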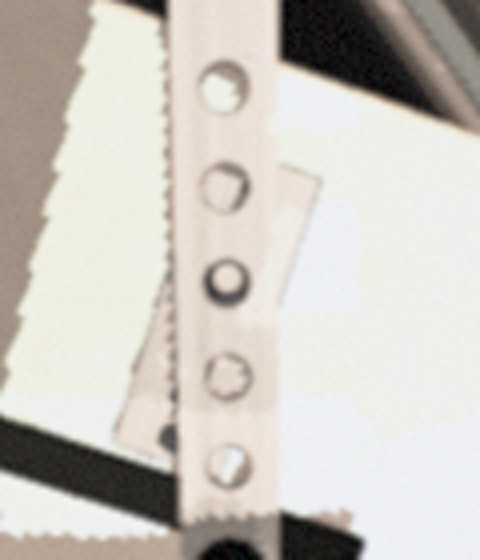

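The peg is in the third of the five holes (zoom 227,283) and the arm lies level at z = 0.195, so I'm handing in.

```bash
python3 -c "
from workcell import arm
print(arm.hand_in())"
```

```text
the job is handed in; nothing more can be done
None
```

The door is held open by its stay: the peg is through the third (middle) hole, the stay lies flat, and the gripper has let go and is clear. I handed the job in at about 10.3 s of the 72 s allowed.

- **How it was done:** I gripped the stay by its knob, tipped it up and drew the door open to about 34° (worked out, not measured). I then swung the third hole over the peg, centred it using the wrist camera, and lowered it in small steps.
- **Forces:** Every wrist-force reading I took, which was once per move, stayed at about 3 N or less.
- **Last checks, after letting go:**
  - The depth image puts the stay's top at z = 0.195 to 0.1955 m along its length, which is where it should be when lying flat.
  - The peg stands about 8.5 mm above the stay, in the middle of the five holes.
  - The timer and bottles in view looked undisturbed. I checked this by eye and did not measure them.
- **Disagreements:**
  - The light press at the end gave only about 2 N and no hard stop, and the gripper sank about 2 mm. The depth readings, not the press, show that the stay is fully home.
  - While I was pressing, the depth image read the stay about 0.8 mm lower than it did afterwards.

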